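# Ready the paring chisel over the half-lap

## Task

Draw the blue-handled chisel out of the tool block by its handle and make it ready for paring the half-lap in the clamped rail: blade level, flat face down and bevel up, pointing away from the robot squarely across the rail, with the cutting edge one to three centimetres above the robot's side of the lap, between its near edge and its central ridge, midway between the shoulder and the end of the rail. Do not let the chisel touch the rail, do not disturb the other tools and things on the bench, and finish still holding the chisel there, raised and steady in the gripper.

Things in the scene. Friction and masses are not known exactly. Their poses are not given: they have to be found in the camera images.
- rack: Wooden tool block, 320 mm wide (y), 150 mm deep, 116 mm high, fixed; place and yaw vary. Origin under its middle; x away from the robot, y along the row, z up. Four tools lean side by side in slots at y = -112, -37, 37, 112 mm; which is where varies. The slots slope 40 degrees: tools point away from the robot and down, and are drawn out towards the robot (-x) and up at 40 degrees.
- rack_face (a point): Middle of the block's slanted slotted face, which looks towards the robot and up: x = -30, z = 94.5 mm in the block's frame. Slots are 88 mm deep, 23 x 8.5 mm wide. Axes as the block's.
- chisel_handle (a point): Middle of the blue chisel's handle: flat-sided, 108 mm long (x), 26 wide (y), 24 thick (z), with its front steel collar (22 mm across). x runs from handle to tip, y across, z out of the bevel side, which faces up in the block. Collar front at x = +66 mm rests on the block's face; butt end at x = -54 mm. Sticks out free; can be gripped across y from straight above; 49 mm gap to the next handles.
- chisel_edge (a point): Middle of the blue chisel's cutting edge, on its flat face: 146 mm ahead of and 2.5 mm below chisel_handle in the same axes; z up means level with the flat face down. Blade steel, 20 mm wide, 5 thick, 80 long, at first all inside its slot with about 2 mm of play. Chisel 200 mm long, 110 to 185 g.
- rail: Softwood rail, 90 mm wide, 45 thick, 380 long, on a 27 mm plywood board 150 mm wide (x -75 to 75, y -65 to 295 mm), all fixed; place and yaw vary. Origin on the bench top under the middle of its half-lap; x squarely across the rail away from the robot, y along it from the lapped end to the rest, z up. Rail top z = 72 mm. Black holdfast on it at y 200 to 250 mm, up to z = 182 mm, and two dogs behind.
- lap_near (a point): Middle of the robot's side of the half-lap (x = -22, y = 0, z = 49 mm in the rail's frame; axes as the rail's); the edge goes over it. The lap is the step in the rail's end, x -45 to 45, y -45 to 45 mm, ending at the shoulder y = 45. Its surface is at z = 49 mm at both long edges and rises as a shallow roof to a ridge at z = 54 mm along x = 0 (waste still to be pared).
- small_chisel: Chisel with orange handle, 14 mm blade. Bystander in one of the four slots, handle and seat as the blue chisel's; origin on its axis at the collar's front, x towards its tip. Leave it alone.
- file: Flat file with orange handle. Bystander in one of the four slots, handle and seat as the blue chisel's; origin on its axis at the collar's front, x towards its tip. Leave it alone.
- rasp: Rasp with black handle. Bystander in one of the four slots, handle and seat as the blue chisel's; origin on its axis at the collar's front, x towards its tip. Leave it alone.
- mallet: Joiner's mallet lying on the bench to the right: handle from x = -150 mm, head 75 x 125 x 64 mm at x = 48 to 123 mm. Origin on the bench. Bystander.
- square: Try square lying on the bench in front of the robot, 16 mm high, stock 115 mm, blade 160 mm. Origin under the stock. Bystander.
- glue: White glue bottle, 60 mm across, 170 mm tall, between block and rail at the back. Origin at its base. Bystander.
- mug: Black mug, 84 mm across, 98 mm tall, at the right. Origin at its base. Bystander.
- offcut: Wood offcut, 90 x 140 x 45 mm, on the bench at the near left. Origin under its centre. Bystander.
Not all that is in view belongs to the job. Of the things that look like the part that bears chisel_handle, the smaller one is meant.

How it is judged:
By the outcome, as a careful person would: the job done as asked, in the order asked, and still so for the second after the job is handed in, while the arm keeps its last pose, push and grip.
It also fails if it takes over 42 s, if anything falls off the work surface, if the arm or the gripper's body presses on something with over 40 N, if the wrist force passes 120 N, or if a joint passes its speed limit or range.

## Robot

A 6-joint arm with a two-finger parallel gripper is mounted at the origin on the work surface. World frame = base frame: x ahead of the robot, y to its left, z up, the work surface at z = 0. Lengths are in m, angles in rad, forces in N, time in s.
With the tool pointing down it reaches from about 0.35 to 0.85 m from the base axis. Payload 8.1 kg.
Tool frame: the origin (TCP) lies midway between the tips of the shut fingers; the grasp point (between the pads) lies robot.grip_depth behind it (robot.grip_depth is the distance from the TCP to the grasp point, in m); z points along the fingers, y is the line along which they close (so a half turn about z gives the same grasp; the last joint's range is limited). The gripper opens to 93 mm and grips with 3 to 60 N. Pads are 15 mm wide; open, the fingers measure 128 mm over their backs; the gripper's body (75 mm by 188 mm) begins 65 mm behind the grasp point.
Start: joints at [-1.362, 0.13, 1.488, -0, 1.523, -0.085], TCP at [0.174, -0.574, 0.197] pointing down, gripper open.
Joint ranges: [-2.96, 2.96], [-0.89, 2.26], [0.02, 2.5], [-1.34, 4.48], [0, 2.73], [-2.66, 2.66]. Speed limits (rad/s): [2.39, 2.39, 2.79, 3.14, 3.14, 3.14].

## Interface

Orientations are given as a rotation vector (axis times angle).
In Python, from plant import robot gives the robot as it stands.
- The arm moves only by the tool carry_out, never from a script. Its argument "rows" is a list of rows, each a list of 6 numbers: the shift along the tool's x, y, z in m, then the turn, a rotation vector about the tool's x, y, z in degrees. A call has 1 to 12 rows; each row is the pose to reach, as a shift and turn from the pose commanded when the call began, along the tool's axes at that moment; what a row does not reach only later rows make up. A row lasts 1/8 s, in which the tool goes at most 62.5 mm and 10.7 degrees, less where a joint would pass 70% of its speed; a pose out of reach is approached as far as the arm can. A call with a gripper value outside its range is refused whole. "jaw" is the closure in counts, from 0 (fully open) to 255 (shut), set as the call begins (left out, the last holds). The fingers move at their own pace and stop on an object; "force" is the grip in N (left out, the last holds). Time passes only in rows, so rows that repeat a pose let the fingers close. It gives the time, the measured TCP pose, the force, the opening and the grip force at its end, in the units of the state.
- robot.read_state(): the state, without advancing time (a new reading comes with each control period).
- robot.read_camera(name): name is "scene" or "top" or "wrist"; returns the picture (400x640x3 uint8, red, green, blue); there is no depth.
- robot.camera_model(name): a dict with "fx", "fy", "cx", "cy" (pixels), "dist" ([k1, k2, p1, p2, k3] as OpenCV has them; the pictures are not rectified), "R" (3x3) and "t" (3): a world point X has camera coordinates R X + t; the wrist camera has in their place "mount" (4x4, takes a point from camera to tool coordinates, whose origin is the TCP and whose axes are the flange's). Camera axes: x right, y down, z forward; pixel columns grow to the right and rows downward; lengths in m; the calibration is good to about 2 mm. A picture is of the moment at which its call begins: read the wrist's pose just before it. camera_model takes no time and is no camera call.
- robot.close_job(): hands the job in; it is judged then, once.
Trained networks look in the newest picture that a camera, given by its name, has taken for a name from the list of things; names that differ only in an ending like _2 or _b are one class to them, and where a whole thing is asked for, a point or a joint stands for the part that bears it (a point fixed in the world has none). Each returns a list of dicts, best first, with "conf" (0 to 1); they miss things now and then, are a little off and sometimes report something else, mostly with a low value. They report only what shows in the picture. A call takes as long as a camera call. They do not tell look-alikes from the thing itself.
- robot.outline_of(camera, target): "pixels" (400x640 bool, what is visible of it) and "pixel" ([column, row] in pixels, amid what is visible of it).
The state is a dict: "t": time; "q": joint angles; "dq": joint speeds; "joint_torque": joint torques, N m; "tool_pos": TCP position; "orientation": TCP orientation; "force": force on the tool from outside, world axes, zero at the start; "wrist_torque": the same for the moment, N m; "opening": finger opening in m; "gripper_force": force on a finger pad.
Only numpy, scipy, OpenCV 4.12 (cv2) and the standard library are available. Lean on these libraries where they do the work, as an engineer would, in place of code of your own. Each camera call takes 0.05 s, during which the arm holds its last target. There are 200 camera calls.

## Working session

There is one attempt and no reset: what is moved stays moved. The work goes in short steps, Python scripts to look and compute and a tool call to move; the robot and the scene stay as the last step left them, time stands still between calls to the robot, and variables do not carry over. Pictures are saved under pics/ and viewed, at most 10 in all, crops included, and the job is handed in when it is done.

Besides the shell and the picture viewer there is one more tool, called after ">>>" by a JSON object that holds its "op" and its "data", one argument or row to a line. carry_out: Moves the arm, as the interface text tells. Its arguments: {"type":"object","properties":{"rows":{"type":"array"},"jaw":{"type":"number"},"force":{"type":"number"}},"required":["rows"]}

```bash
ls; mkdir -p pics; python3 - <<'E'
from plant import robot
import cv2,numpy as np
print(robot.read_state(), robot.grip_depth)
for n in("scene","top"):
    im=robot.read_camera(n); cv2.imwrite(f"pics/{n}0.png",im[:,:,::-1]); m=robot.camera_model(n)
    print(n,m, -np.array(m["R"]).T@np.array(m["t"]))
print(robot.camera_model("wrist"))
E
```

```text
pics
{'t': 0.0, 'q': array([-1.36240514e+00,  1.31157475e-01,  1.48925672e+00, -4.59373394e-06,
        1.52298222e+00, -8.53781618e-02]), 'dq': array([-0.00020813, -0.00149369,  0.00113762,  0.00143654,  0.00010993,
       -0.00090712]), 'joint_torque': array([ 1.39524069e-03, -5.59841144e+01, -4.91755128e+01,  7.67090404e-02,
        3.55901476e-02, -1.05368115e-04]), 'tool_pos': array([ 0.17364626, -0.57370323,  0.19640207]), 'orientation': array([-3.10598270e+00, -4.59531181e-01,  1.81248553e-04]), 'force': array([ 0.37987587,  0.33780032, -0.40517447]), 'wrist_torque': array([ 0.04669907,  0.03505009, -0.04254729]), 'gripper_force': 0.0, 'opening': 0.09310944175938277} 0.0188
scene {'fx': 431.9843595227068, 'fy': 431.9843595227068, 'cx': 317.9580981369394, 'cy': 203.6571389149743, 'dist': array([-0.04943232,  0.        ,  0.        ,  0.        ,  0.        ]), 'R': array([[ 0.75386505,  0.65681868,  0.01663458],
       [ 0.53329814, -0.59691354, -0.59940581],
       [-0.38377153,  0.46074228, -0.80027243]]), 't': array([-0.32117387, -0.26526968,  1.49948421])} [ 0.95904892 -0.6
[... 281 characters left out ...]
53,  0.01864128, -0.09350235],
       [ 0.09359394,  0.00410079, -0.99560201]]), 't': array([-0.10128068,  0.52486004,  1.65697438])} [ 0.36554544 -0.11784119  1.69817252]
{'fx': 324.7992740039924, 'fy': 324.7992740039924, 'cx': 318.9033966416449, 'cy': 202.6651595794956, 'dist': array([-0.0036452,  0.       ,  0.       ,  0.       ,  0.       ]), 'mount': array([[-1.12380648e-03, -9.69431253e-01, -2.45360518e-01,
         6.67589997e-02],
       [ 9.99999241e-01, -9.65760312e-04, -7.64456313e-04,
         1.18649915e-03],
       [ 5.04128391e-04, -2.45361191e-01,  9.69431603e-01,
        -1.87867176e-01],
       [ 0.00000000e+00,  0.00000000e+00,  0.00000000e+00,
         1.00000000e+00]])}
```

View pics/scene0.png

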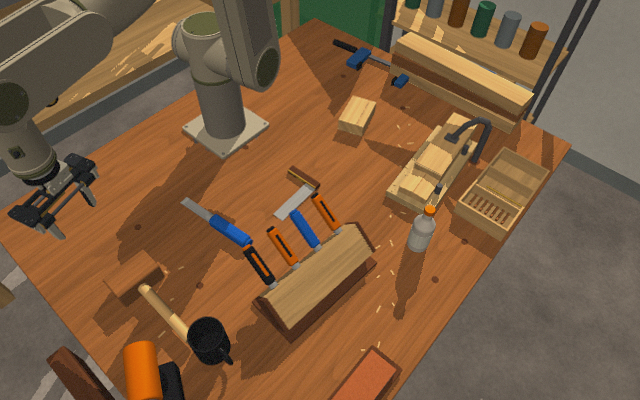

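View pics/top0.png

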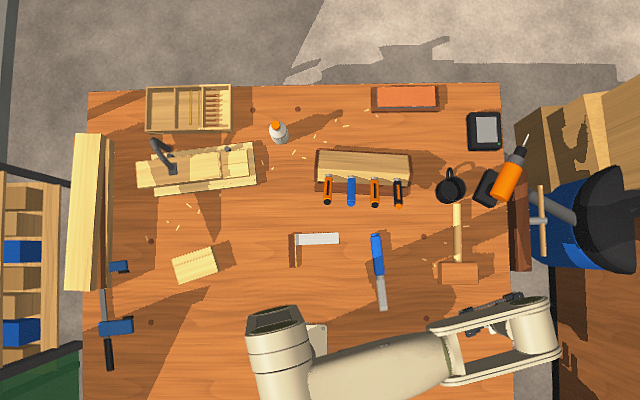

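The scene picture shows the block with four tools. The blue chisel is in the second slot from the left in the top view (351,191), and the larger look-alike lies on the bench at (378,265). The rail is at about (200,167) in the top view, with its lapped end on the right at about (240,162).

Next I fit the block and rail poses from the outlines.

```bash
cat > h.py <<'E'
from plant import robot
import cv2,numpy as np
from scipy.spatial.transform import Rotation as Ro
from scipy.optimize import least_squares
def cam(n,st=None):
    m=robot.camera_model(n)
    K=np.array([[m['fx'],0,m['cx']],[0,m['fy'],m['cy']],[0,0,1]])
    if n=='wrist':
        T=np.eye(4);T[:3,:3]=Ro.from_rotvec(st['orientation']).as_matrix();T[:3,3]=st['tool_pos']
        I=np.linalg.inv(T@m['mount']);return K,m['dist'],I[:3,:3],I[:3,3]
    return K,m['dist'],m['R'],m['t']
def proj(c,P):
    K,d,R,t=c
    return cv2.projectPoints(np.asarray(P,float).reshape(-1,3),cv2.Rodrigues(R)[0],np.array(t,float),K,np.array(d,float))[0][:,0]
def onplane(c,px,z):
    K,d,R,t=c
    u=cv2.undistortPoints(np.array(px,float).reshape(-1,1,2),K,np.array(d))[:,0]
    r=np.c_[u,np.ones(len(u))]@R; o=-R.T@t
    return o+r*((z-o[2])/r[:,2])[:,None]
def frame(p,P):
    P=np.asarray(P,float);c,s=np.cos(p[2]),np.sin(p[2])
    return np.c_[p[0]+c*P[:,0]-s*P[:,1],p[1]+s*P[:,0]+c*P[:,1],P[:,2]]
D=np.array([np.cos(np.radians(40)),0,-np.sin(np.radians(40))]);N=np.array([-D[2],0,D[0]])
def handle(y):  # rack frame: corners of handle box
    o=np.array([-.030,y,.0945])-.066*D
    return np.array([o+a*D+np.array([0,b,0])+e*N for a in(-.054,.054) for b in(-.013,.013) for e in(-.012,.012)])
Y=[-.112,-.037,.037,.112]
def hullmask(px):
    m=np.zeros((400,640),np.uint8);cv2.fillConvexPoly(m,cv2.convexHull(np.round(px*16).astype(np.int32)),1,shift=4);return m>0
E
python3 - <<'E'
from h import *
import pickle
out={}
for n in("top","scene"):
    robot.read_camera(n)
    for t in("rack","chisel_handle","small_chisel","file","rasp","rail","glue","offcut"):
        for o in robot.outline_of(n,t)[:3]:
            ys,xs=np.nonzero(o['pixels'])
            if o['conf']<.2 or len(xs)==0: continue
            out.setdefault((n,t),[]).append((o['conf'],o['pixels']))
            r=cv2.minAreaRect(np.c_[xs,ys].astype(np.float32))
            print(n,t,round(o['conf'],2),np.round(o['pixel'],1),len(xs),np.round(np.r_[r[0],r[1],r[2]],1), np.round(onplane(cam(n),[o['pixel']],.07)[0],3))
pickle.dump(out,open('o.pkl','wb'))
E
```

```text
top rack 0.89 [363.8 170.7] 3638 [363.  172.7 100.2  43.8   3.5] [ 0.623 -0.245  0.07 ]
top chisel_handle 0.72 [375.6 268.2] 748 [379.4 271.4  77.6  11.2  83.1] [ 0.298 -0.276  0.07 ]
top chisel_handle 0.49 [350.6 192.3] 242 [351. 190.  30.   8.  90.] [ 0.551 -0.199  0.07 ]
top small_chisel 0.67 [374.8 186.2] 226 [374.5 192.    9.   30.    0. ] [ 0.57  -0.281  0.07 ]
top file 0.78 [327.7 188.3] 239 [327.6 189.    8.2  30.2   3.4] [ 0.566 -0.123  0.07 ]
top rasp 0.71 [193.  264.6] 1129 [195.6 264.9  26.9  43.3  72.3] [0.32  0.329 0.07 ]
top rasp 0.67 [397.9 192.1] 259 [397.7 193.   30.4   8.8  86.4] [ 0.549 -0.357  0.07 ]
top rail 0.59 [198.3 168.9] 5235 [196. 167.  60. 120.  90.] [0.641 0.312 0.07 ]
top glue 0.83 [277.6 131.5] 346 [278.3 132.1  23.7  17.4  63.4] [0.763 0.043 0.07 ]
top offcut 0.89 [194.3 265.9] 1159 [195.5 265.   27.3  43.9  73.3] [0.315 0.324 0.07 ]
top offcut 0.47 [397.4 191.8] 234 [397.7 192.4  29.2   8.7  85.2] [ 0.55  -0.356  0.07 ]
top offcut 0.26 [447.  188.9] 783 [449.3 188.8  32.5  31.8  45. ] [ 0.557 -0.523  0.07 ]
scene rack 0.59 [316.6 280.9] 6719 [320.4 
[... 254 characters left out ...]
_chisel 0.71 [283.3 246.1] 506 [282.8 247.3  49.1  11.1  56.3] [ 0.514 -0.242  0.07 ]
scene file 0.66 [325.1 214.1] 499 [325.7 213.5  46.   11.9  54.8] [ 0.529 -0.09   0.07 ]
scene rasp 0.94 [256.2 265.9] 601 [260.  266.1  51.4  12.9  52.8] [ 0.504 -0.33   0.07 ]
scene rasp 0.61 [422.2 232.5] 871 [422.2 228.3  23.4  47.8  18.4] [0.766 0.038 0.07 ]
scene rail 0.65 [439.3 161.2] 5317 [441.4 160.8  55.4 127.7  44.3] [0.662 0.296 0.07 ]
scene glue 0.96 [419.7 233.1] 897 [422.8 227.6  23.5  48.8  20.6] [0.762 0.032 0.07 ]
scene glue 0.37 [208.4 340.3] 1634 [210.  343.5  55.5  38.   63.4] [ 0.56  -0.538  0.07 ]
scene offcut 0.62 [355.4 115.7] 995 [355.9 115.2  28.6  38.9  26.6] [0.343 0.285 0.07 ]
```

```bash
python3 - <<'E'
from h import *
import pickle
o=pickle.load(open('o.pkl','rb'))
sel={'file':(.112,0,0),'chisel_handle':(.037,1,0),'small_chisel':(-.037,0,0),'rasp':(-.112,1,0)}
C={n:cam(n) for n in('top','scene')}
def res(p,raw=False):
    r=[]
    for n,k in(('top',1),('scene',2)):
        for t,s in sel.items():
            m=o[(n,t)][s[k]][1]
            ys,xs=np.nonzero(m); a=cv2.minAreaRect(np.c_[xs,ys].astype(np.float32))[0]
            b=cv2.minAreaRect(proj(C[n],frame(p,handle(s[0]))).astype(np.float32))[0]
            r+= [b[0]-a[0],b[1]-a[1]]
    return np.array(r)
f=least_squares(res,[.63,-.24,0],loss='soft_l1');p=f.x;print('rack',p,np.degrees(p[2]));print(res(p).reshape(-1,2).round(1).tolist())
# rail block silhouette: board + rail hull
def rl(q):
    pts=[(x,y,z) for x in(-.075,.075) for y in(-.065,.295) for z in(0,.027)]
    return frame(q,pts)
for n in C:
    im=cv2.cvtColor(robot.read_camera(n),cv2.COLOR_RGB2BGR)
    for y in Y: cv2.polylines(im,[cv2.convexHull(proj(C[n],frame(p,handle(y))).astype(np.int32))],1,(0,255,0),1)
    roi=(120,110,160,100) if n=='top' else (370,90,160,140)
    x,y,w,h=roi; 
    cr=cv2.resize(im[y:y+h,x:x+w],None,fx=4,fy=4,interpolation=cv2.INTER_CUBIC)
    x,y=(310,140) if n=='top' else (240,180)
    cr2=cv2.resize(im[y:y+100,x:x+140],None,fx=4,fy=4,interpolation=cv2.INTER_CUBIC)
    cv2.imwrite(f'pics/{n}_rail.png',cr)
    if n=='top':cv2.imwrite(f'pics/{n}_rack.png',cr2)
E
```

```text
rack [ 6.28160088e-01 -2.39230783e-01  4.12506337e-04] 0.023634872112452
[[1.6, 2.7], [1.7, 1.3], [1.4, -1.2], [1.6, -2.6], [-3.7, -1.9], [-2.5, -0.1], [-0.6, 1.3], [0.2, 2.9]]
```

View pics/top_rail.png

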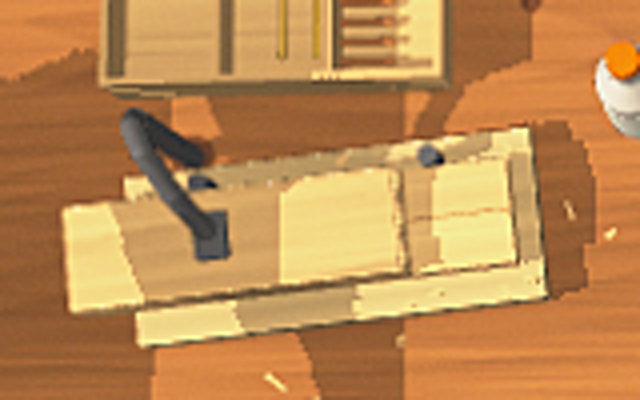

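View pics/top_rack.png

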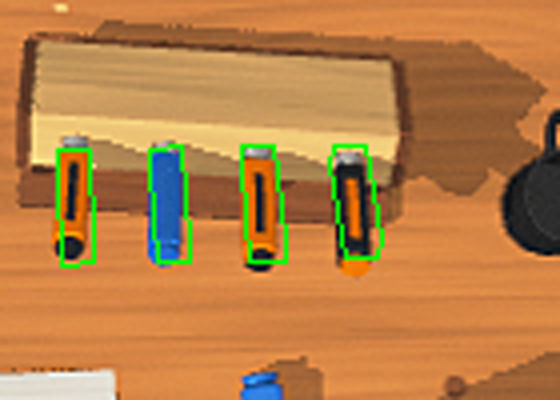

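```bash
python3 - <<'E'
from h import *
import pickle
o=pickle.load(open('o.pkl','rb'))
sel={'file':(.112,0,0),'chisel_handle':(.037,1,0),'small_chisel':(-.037,0,0),'rasp':(-.112,1,0)}
C={n:cam(n) for n in('top','scene')}
def cen(px):
    m=cv2.moments(cv2.convexHull((px*100).astype(np.int32)));return np.array([m['m10'],m['m01']])/m['m00']/100
def res(p):
    r=[]
    for n,k in(('top',1),('scene',2)):
        for t,s in sel.items():
            ys,xs=np.nonzero(o[(n,t)][s[k]][1])
            r+=list(cen(proj(C[n],frame(p,handle(s[0]))))-[xs.mean(),ys.mean()])
    return np.array(r)
f=least_squares(res,[.63,-.24,0],loss='soft_l1',diff_step=1e-2,x_scale=[.01,.01,.03]);p=f.x;print('rack',p,np.degrees(p[2]));print(res(p).reshape(-1,2).round(1).tolist())
pts=[((.075,-.065,.027),(530,127)),((-.075,-.065,.027),(547,297)),((-.075,.295,.027),(137,345)),((.045,.335,.072),(62,207)),((-.045,.335,.072),(72,313)),((.045,.045,.072),(400,167)),((-.045,.045,.072),(405,272)),((.045,-.045,.049),(508,157)),((-.045,-.045,.049),(517,264)),((0,-.045,.054),(511,210))]
P=np.array([a for a,_ in pts]);U=np.array([b for _,b in pts])/4.+[120,110]
g=least_squares(lambda q:(proj(C['top'],frame(q,P))-U).ravel(),[.65,.2,0.1]);q=g.x
print('rail',q,np.degrees(q[2]));print((proj(C['top'],frame(q,P))-U).round(1).tolist())
np.save('pq.npy',[p,q])
print('handle',frame(p,[np.array([-.03,.037,.0945])-.066*D]))
im=cv2.cvtColor(robot.read_camera('scene'),cv2.COLOR_RGB2BGR)
for y in Y: cv2.polylines(im,[cv2.convexHull(proj(C['scene'],frame(p,handle(y))).astype(np.int32))],1,(0,255,0),1)
for u in proj(C['scene'],frame(q,P)): cv2.circle(im,tuple(int(v) for v in u),1,(0,0,255),-1)
cv2.imwrite('pics/ov.png',cv2.resize(im[90:300,230:530],None,fx=2.6,fy=2.6,interpolation=cv2.INTER_CUBIC))
st=robot.read_state();print(Ro.from_rotvec(st['orientation']).as_matrix().round(3),st['t'])
E
```

```text
rack [ 0.62986647 -0.23489573  0.        ] 0.0
[[0.1, 1.8], [0.2, 0.2], [0.2, -0.3], [0.1, -3.2], [-2.4, -2.7], [-0.7, -1.0], [0.9, 0.2], [2.2, 2.3]]
rail [0.65750642 0.19145056 0.09737223] 5.57901783577814
[[0.1, 0.2], [0.2, 0.2], [0.1, 0.4], [0.2, 0.1], [-0.4, -0.4], [-0.7, -0.2], [0.5, -0.2], [-0.2, 0.5], [0.1, -0.4], [0.0, -0.1]]
handle [[ 0.54930754 -0.19789573  0.13692398]]
[[ 0.957  0.289  0.   ]
 [ 0.289 -0.957 -0.   ]
 [ 0.     0.    -1.   ]] 1.15
```

View pics/ov.png

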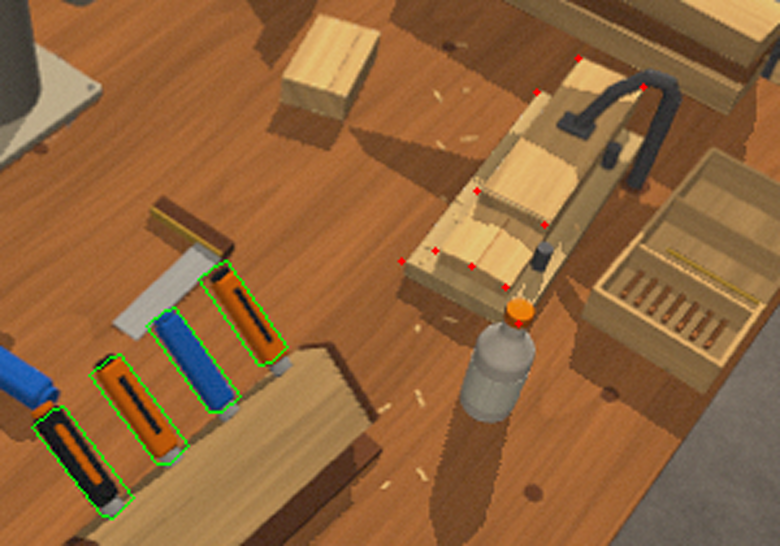

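The rail fit is good: the red dots land on its corners. The block's yaw stayed stuck at its starting value of 0, so I'll refit it.

```bash
python3 - <<'E'
from h import *
import pickle
from scipy.optimize import minimize
o=pickle.load(open('o.pkl','rb'))
sel={'file':(.112,0,0),'chisel_handle':(.037,1,0),'small_chisel':(-.037,0,0),'rasp':(-.112,1,0)}
C={n:cam(n) for n in('top','scene')}
def cen(px):
    m=cv2.moments(cv2.convexHull((px*100).astype(np.int32)));return np.array([m['m10'],m['m01']])/m['m00']/100
def res(p):
    r=[]
    for n,k in(('top',1),('scene',2)):
        for t,s in sel.items():
            ys,xs=np.nonzero(o[(n,t)][s[k]][1])
            r+=list(cen(proj(C[n],frame(p,handle(s[0]))))-[xs.mean(),ys.mean()])
    return np.array(r)
p=minimize(lambda p:(res(p)**2).sum(),[.63,-.235,-.05],method='Nelder-Mead',options=dict(xatol=1e-5,initial_simplex=[[.63,-.235,-.05],[.64,-.235,-.05],[.63,-.225,-.05],[.63,-.235,0.03]])).x
print('rack',p,np.degrees(p[2]));print(res(p).reshape(-1,2).round(1).tolist())
q=np.load('pq.npy')[1];np.save('pq.npy',[p,q])
h=frame(p,[np.array([-.03,.037,.0945])-.066*D])[0];print('handle',h)
print('lap_near',frame(q,[(-.022,0,.049)]),'final handle',frame(q,[(-.168,0,.0735)]))
st=robot.read_state();R=Ro.from_rotvec(st['orientation'])
yaw=np.degrees(p[2]); c,s=np.cos(p[2]),np.sin(p[2])
G=np.array([[c,s,0],[s,-c,0],[0,0,-1]])
print('turn',np.degrees((R.inv()*Ro.from_matrix(G)).as_rotvec()))
tgt=h+[0,0,-.0188]
for dz in(.12,0): print('shift',R.inv().apply(tgt+[0,0,dz]-st['tool_pos'])*1000)
E
```

```text
rack [ 0.62946085 -0.24112926 -0.0753602 ] -4.317821386808983
[[0.2, -0.8], [0.2, -0.6], [0.2, 0.7], [0.2, -0.5], [-0.1, -0.9], [0.0, -0.3], [0.0, -0.4], [-0.2, 0.2]]
handle [ 0.55191625 -0.19816908  0.13692398]
lap_near [[0.63561063 0.18931175 0.049     ]] final handle [[0.49030223 0.17511786 0.0735    ]]
turn [ 2.84360116e-03 -1.70897255e-03  2.11453783e+01]
shift [ 470.85590402 -250.56458789  -40.6749745 ]
shift [ 470.85349202 -250.57106224   79.3250253 ]
```

>>> {"op": "carry_out", "data": {
  "rows": [
    [471,-250,-41,0,0,21]
  ],
  "jaw": 118
}}

```text
t: 1.27
tool_pos: [0.2154, -0.5322, 0.2014]
orientation: [-3.137, -0.162, 0.002]
force: [1.2, -0.5, -0.1]
opening: 0.0869
gripper_force: 0.0
```

I sent that row in millimetres instead of metres. The per-row limit capped it at one harmless step in the right direction. I'll recompute from the current pose.

```bash
cat >> h.py <<'E'
def togo(pos,Rm):
    st=robot.read_state();R=Ro.from_rotvec(st['orientation'])
    return R.inv().apply(np.array(pos)-st['tool_pos']).round(4),np.degrees((R.inv()*Ro.from_matrix(Rm)).as_rotvec()).round(2)
def down(yaw):
    c,s=np.cos(yaw),np.sin(yaw);return np.array([[c,s,0],[s,-c,0],[0,0,-1]])
E
python3 - <<'E'
from h import *
print(togo([.552,-.198,.238],down(-.0754)))
E
```

```text
(array([ 0.3692, -0.2978, -0.0368]), array([-0.03,  0.06, 10.22]))
```

>>> {"op": "carry_out", "data": {
  "rows": [
    [0.1,-0.06,-0.037,0,0,5],
    [0.369,-0.298,-0.037,0,0,10.2],
    [0.369,-0.298,-0.037,0,0,10.2],
    [0.369,-0.298,-0.037,0,0,10.2],
    [0.369,-0.298,-0.037,0,0,10.2],
    [0.369,-0.298,-0.037,0,0,10.2],
    [0.369,-0.298,-0.037,0,0,10.2],
    [0.369,-0.298,-0.037,0,0,10.2],
    [0.369,-0.298,-0.037,0,0,10.2],
    [0.369,-0.298,-0.037,0,0,10.2],
    [0.369,-0.298,-0.037,0,0,10.2]
  ]
}}

```text
t: 2.65
tool_pos: [0.5508, -0.1957, 0.2392]
orientation: [3.139, -0.11, -0.0]
force: [0.1, -1.1, -0.1]
opening: 0.0501
gripper_force: 0.0
```

```bash
python3 - <<'E'
from h import *
st=robot.read_state();im=cv2.cvtColor(robot.read_camera('wrist'),cv2.COLOR_RGB2BGR)
p=np.load('pq.npy')[0];c=cam('wrist',st)
for y in Y: cv2.polylines(im,[cv2.convexHull(proj(c,frame(p,handle(y))).astype(np.int32))],1,(0,255,0),1)
cv2.imwrite('pics/w1.png',im);print(st['tool_pos'],st['q'].round(3),st['t'],st['opening']);print(togo([.552,-.198,.238],down(-.0754)))
E
```

```text
[ 0.55082156 -0.19569292  0.23915618] [-0.429  0.075  1.472 -0.     1.595  1.212] 2.65 0.050108499660400256
(array([0.0013, 0.0022, 0.0012]), array([0.01, 0.01, 0.29]))
```

View pics/w1.png

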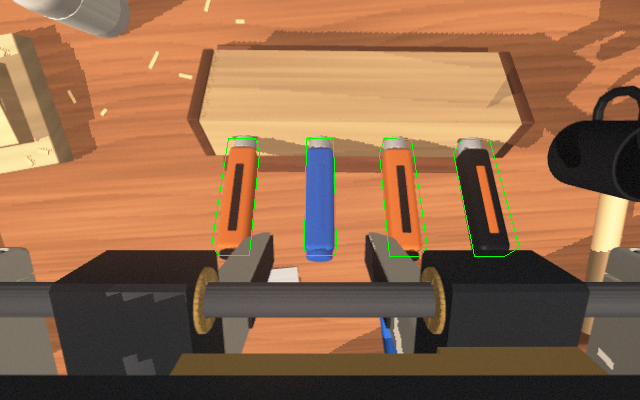

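The wrist view confirms the fit. The blue handle is centred at (320,200), inside the green model and between the open fingers. I'll tilt 25° towards square with the handle, so the gripper ends only 15° forward of vertical over the rail.

```bash
python3 - <<'E'
from h import *
p=np.load('pq.npy')[0]
h=frame(p,[np.array([-.03,.037,.0945])-.068*D])[0]
G=down(p[2])@Ro.from_euler('y',-25,degrees=True).as_matrix()
z=G[:,2];t=h+.0188*z
print(h,z);print(togo(t-.10*z,G),togo(t,G))
E
```

```text
[ 0.55038851 -0.19805374  0.13820956] [-0.42141877  0.03181846 -0.90630779]
(array([0.034 , 0.0025, 0.0274]), array([  0.07, -24.99,   0.28])) (array([-0.0082,  0.0023,  0.118 ]), array([  0.07, -24.99,   0.28]))
```

>>> {"op": "carry_out", "data": {
  "rows": [
    [0.012,0.001,0.01,0,-9,0.1],
    [0.024,0.002,0.02,0,-18,0.2],
    [0.034,0.002,0.027,0,-25,0.3],
    [0.034,0.002,0.027,0,-25,0.3],
    [0.02,0.002,0.057,0,-25,0.3],
    [0.006,0.002,0.087,0,-25,0.3],
    [-0.004,0.002,0.108,0,-25,0.3],
    [-0.008,0.002,0.118,0,-25,0.3],
    [-0.008,0.002,0.118,0,-25,0.3],
    [-0.008,0.002,0.118,0,-25,0.3]
  ]
}}

```text
t: 3.95
tool_pos: [0.5444, -0.1966, 0.1231]
orientation: [-3.053, 0.113, 0.672]
force: [0.1, -0.2, -0.2]
opening: 0.0501
gripper_force: 0.0
```

```bash
python3 - <<'E'
from h import *
p=np.load('pq.npy')[0]
h=frame(p,[np.array([-.03,.037,.0945])-.068*D])[0]
G=down(p[2])@Ro.from_euler('y',-25,degrees=True).as_matrix()
print(togo(h+.0188*G[:,2],G),robot.read_state()['q'].round(2))
st=robot.read_state();cv2.imwrite('pics/w2.png',robot.read_camera('wrist')[:,:,::-1])
E
```

```text
(array([-0.0009,  0.001 ,  0.0025]), array([ 0.14, -0.19,  0.03])) [-0.35  0.58  1.14 -0.12  1.84  1.28]
```

View pics/w2.png

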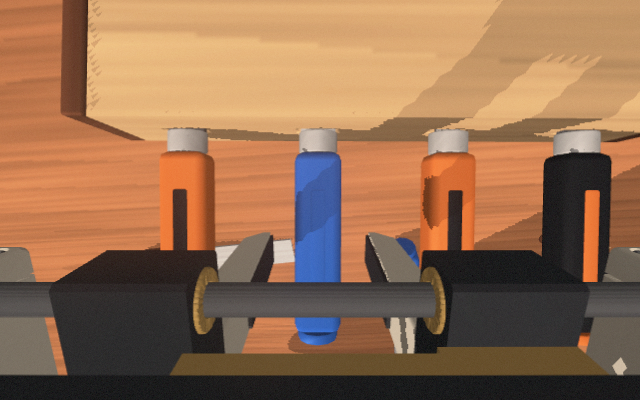

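The fingers straddle the blue handle: it sits at column 318 and the fingers at about 272 and 368. Closing now.

>>> {"op": "carry_out", "data": {
  "rows": [
    [0,0.001,0.001,0,0,0],
    [0,0.001,0.001,0,0,0],
    [0,0.001,0.001,0,0,0],
    [0,0.001,0.001,0,0,0],
    [0,0.001,0.001,0,0,0],
    [0,0.001,0.001,0,0,0]
  ],
  "jaw": 255,
  "force": 40
}}

```text
t: 4.75
tool_pos: [0.543, -0.197, 0.1202]
orientation: [-3.051, 0.113, 0.676]
force: [1.1, 0.0, -0.1]
opening: 0.0247
gripper_force: 40.0
```

```bash
python3 - <<'E'
from h import *
p=np.load('pq.npy')[0]
d=np.array([D[0]*np.cos(p[2]),D[0]*np.sin(p[2]),D[2]])
st=robot.read_state();R=Ro.from_rotvec(st['orientation'])
print('draw dir in tool',R.inv().apply(-d),st['force'],st['opening'],st['gripper_force'])
E
```

```text
draw dir in tool [-9.65890769e-01 -7.49461495e-04 -2.58948759e-01] [ 1.09310912  0.04952447 -0.13402882] 0.02470092784455495 40.00261723995209
```

>>> {"op": "carry_out", "data": {
  "rows": [
    [-0.005,0,-0.0013,0,0,0],
    [-0.0145,0,-0.0039,0,0,0],
    [-0.029,0,-0.0078,0,0,0],
    [-0.029,0,-0.0078,0,0,0]
  ]
}}

```text
t: 5.25
tool_pos: [0.5197, -0.1956, 0.1412]
orientation: [-3.052, 0.114, 0.674]
force: [-0.8, -0.6, -0.7]
opening: 0.0248
gripper_force: 40.0
```

>>> {"op": "carry_out", "data": {
  "rows": [
    [-0.0193,0,-0.0052,0,0,0],
    [-0.0386,0,-0.0104,0,0,0],
    [-0.058,0,-0.0155,0,0,0],
    [-0.0773,0,-0.0207,0,0,0],
    [-0.0966,0,-0.0259,0,0,0],
    [-0.0966,0,-0.0259,0,0,0],
    [-0.0966,0,-0.0259,0,0,0]
  ]
}}

```text
t: 6.12
tool_pos: [0.4438, -0.1896, 0.2035]
orientation: [-3.051, 0.113, 0.676]
force: [0.1, 0.2, -1.0]
opening: 0.0251
gripper_force: 40.0
```

```bash
python3 - <<'E'
from h import *
p,q=np.load('pq.npy')
st=robot.read_state();R=Ro.from_rotvec(st['orientation'])
print(st['force'],st['q'].round(2))
cv2.imwrite('pics/w3.png',robot.read_camera('wrist')[:,:,::-1])
# final tool orientation (15 deg forward tilt about rail y)
G=down(q[2])@Ro.from_euler('y',15,degrees=True).as_matrix()
h=frame(q,[(-.168,0,.0735+.06)])[0]
print('up 80mm first in tool',R.inv().apply([0,0,.08]));print(togo(h+.0188*G[:,2],G))
E
```

```text
[ 0.06533028  0.24694299 -1.04261356] [-0.4   0.26  1.39 -0.14  1.9   1.23]
up 80mm first in tool [-3.37959908e-02  8.34978973e-05 -7.25108546e-02]
(array([ 0.0592, -0.368 ,  0.069 ]), array([-0.82, 39.93, -9.96]))
```

View pics/w3.png

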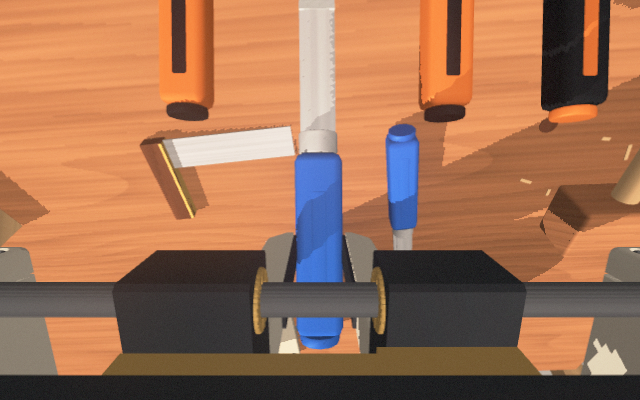

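The chisel is free of its slot and straight in the grip: blade at column 318, wrist force about 1 N. Next I lift it, level it, carry it across high, then come down.

>>> {"op": "carry_out", "data": {
  "rows": [
    [-0.017,0,-0.036,0,0,0],
    [-0.034,0,-0.0725,0,0,0],
    [-0.034,0,-0.0725,-0.2,10,-2.5],
    [-0.034,0,-0.0725,-0.4,20,-5],
    [-0.025,-0.03,-0.06,-0.6,30,-7.5],
    [-0.01,-0.08,-0.05,-0.8,40,-10],
    [0.0,-0.14,-0.03,-0.8,40,-10],
    [0.01,-0.2,-0.015,-0.8,40,-10],
    [0.02,-0.26,-0.005,-0.8,40,-10],
    [0.025,-0.32,-0.0035,-0.8,40,-10],
    [0.025,-0.368,-0.0035,-0.8,40,-10],
    [0.025,-0.368,-0.0035,-0.8,40,-10]
  ]
}}

```text
t: 7.68
tool_pos: [0.4938, 0.1791, 0.1949]
orientation: [-3.097, -0.16, -0.407]
force: [-0.1, 0.2, -1.3]
opening: 0.0245
gripper_force: 40.0
```

>>> {"op": "carry_out", "data": {
  "rows": [
    [0,0,0,0,0,0],
    [0,0,0,0,0,0],
    [0,0,0,0,0,0]
  ]
}}

```text
t: 8.05
tool_pos: [0.495, 0.1744, 0.1961]
orientation: [-3.098, -0.149, -0.411]
force: [0.3, 0.1, -1.2]
opening: 0.0248
gripper_force: 40.0
```

```bash
python3 - <<'E'
from h import *
p,q=np.load('pq.npy')
st=robot.read_state()
G=down(q[2])@Ro.from_euler('y',15,degrees=True).as_matrix()
h=frame(q,[(-.168,0,.0735+.06)])[0]
print(togo(h+.0188*G[:,2],G),st['q'].round(2),st['force'])
c=cam('wrist',st);im=cv2.cvtColor(robot.read_camera('wrist'),cv2.COLOR_RGB2BGR)
P=[(x,y,.072) for x in(-.045,.045) for y in(.045,)]+[(x,-.045,.049) for x in(-.045,.045)]+[(0,-.045,.054),(0,.045,.054)]+[(x,-.065,.027) for x in(-.075,.075)]
cv2.imwrite('pics/w4raw.png',im)
for u in proj(c,frame(q,P)): cv2.circle(im,tuple(int(v) for v in u),2,(0,0,255),-1)
# expected chisel blade: handle centre at grasp point
R=Ro.from_rotvec(st['orientation']).as_matrix();g=st['tool_pos']-.0188*R[:,2]
B=R@Ro.from_euler('y',-15,degrees=True).as_matrix()@np.diag([1,-1,-1])
for a,b,e in[(.066,-.01,0),(.066,.01,0),(.146,-.01,-.0025),(.146,.01,-.0025),(-.054,0,.012),(.054,-.013,.012),(.054,.013,.012)]:
    u=proj(c,g+B@np.array([a,b,e]))[0];cv2.circle(im,tuple(int(v) for v in u),2,(0,255,0),-1)
cv2.imwrite('pics/w4.png',im)
E
```

```text
(array([-0.0208, -0.0012,  0.0781]), array([ 0.02, -0.1 , -0.08])) [ 0.28 -0.36  1.97 -0.05  1.27  1.76] [ 0.32259132  0.12295279 -1.21883403]
```

View pics/w4.png

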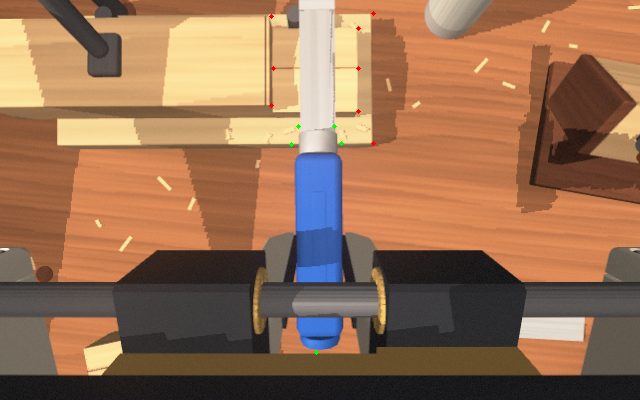

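The rail model (red) matches the picture: shoulder at (270,60), ridge at row 68, near edge at row 108. The held chisel is close to its model (green), with a small pitch or slide offset. I'll measure that with silhouettes from all three cameras.

```bash
cat > fit.py <<'E'
from h import *
from scipy.optimize import minimize
def box(x0,x1,w,z0,z1): return np.array([(a,b,e) for a in(x0,x1) for b in(-w,w) for e in(z0,z1)])
PARTS=[box(-.054,.05,.012,-.011,.011),box(.05,.066,.0105,-.0105,.0105),box(.066,.146,.010,-.0025,.0025)]
def measure():
    st=robot.read_state();obs=[]
    R=Ro.from_rotvec(st['orientation']).as_matrix();g=st['tool_pos']-.0188*R[:,2]
    B=R@Ro.from_euler('y',-15,degrees=True).as_matrix()@np.diag([1,-1,-1])
    for n in('wrist','scene','top'):
        im=robot.read_camera(n);c=cam(n,st);ctr=proj(c,g+B@np.array([.05,0,0]))[0]
        L=[o for o in robot.outline_of(n,'chisel_handle') if o['pixels'].any()]
        d=[np.linalg.norm(np.array(o['pixel'])-ctr) for o in L];i=int(np.argmin(d)) if L else -1
        print(n,'dist',np.round(d,1),[round(o['conf'],2) for o in L])
        if i<0 or d[i]>80: continue
        m=L[i]['pixels'].copy();rows=slice(0,230) if n=='wrist' else slice(0,400)
        obs.append((n,c,m,rows,im))
    return st,g,B,obs
def pose(v,g,B):  # v: shift xyz (mm), rot about chisel x,y,z (deg)
    return g+B@(np.array(v[:3])/1e3),B@Ro.from_euler('xyz',v[3:],degrees=True).as_matrix()
S=4
def sil(c,o,Rm):
    m=np.zeros((400,640),np.uint8)
    for P in PARTS: cv2.fillConvexPoly(m,cv2.convexHull(np.round(proj(c,o+P@Rm.T)*16).astype(np.int32)),255,shift=4,lineType=cv2.LINE_AA)
    return cv2.GaussianBlur(m,(0,0),1.2)/255.
def cost(v,g,B,obs,w=None):
    o,Rm=pose(v,g,B);r=0;ds=[]
    for n,c,m,rows,_ in obs:
        d=((sil(c,o,Rm)-cv2.GaussianBlur(m.astype(np.float32),(0,0),1.2))[rows]**2).sum()/np.sqrt(m[rows].sum());ds.append(d)
    return sum(ds)+.02*((np.array(v)/[8,2,3,2,4,2])**2).sum()
E
cat > runfit.py <<'E'
from fit import *
q=np.load('pq.npy')[1]
st,g,B,obs=measure()
print([int(o[2].sum()) for o in obs],cost(np.zeros(6),g,B,obs))
for sub in [obs]+[[o] for o in obs]:
    r=minimize(cost,np.zeros(6),args=(g,B,sub),method='Nelder-Mead',options=dict(maxiter=500,initial_simplex=np.vstack([np.zeros(6),np.diag([6,2,4,2,4,2])])))
    o,Rm=pose(r.x,g,B);e=o+Rm@[.146,0,-.0025]
    cr=np.array([[np.cos(q[2]),-np.sin(q[2]),0],[np.sin(q[2]),np.cos(q[2]),0],[0,0,1]])
    print([s[0] for s in sub],r.x.round(2),round(r.fun,2),'edge in rail mm',(cr.T@(e-[q[0],q[1],0])*1e3).round(1),'axis',(cr.T@Rm[:,0]).round(3),'z',(cr.T@Rm[:,2]).round(3))
    if len(sub)==len(obs): v=r.x
import pickle;pickle.dump((v,g,B,st),open('fit.pkl','wb'))
E
python3 runfit.py
```

```text
wrist dist [17.] [0.55]
scene dist [  4.2 195.9  61. ] [0.94, 0.75, 0.56]
top dist [165.8  14.3] [0.86, 0.72]
[12816, 489, 302] 22.60833221112935
['wrist', 'scene', 'top'] [-2.61 -0.42 -4.49  3.23 -2.89  0.35] 20.18 edge in rail mm [-25.   -0.6 215. ] axis [0.999 0.005 0.052] z [-0.052 -0.057  0.997]
['wrist'] [-3.37 -0.48 -1.35  1.89  3.48  0.34] 0.45 edge in rail mm [-26.1  -0.8 202. ] axis [ 0.998  0.005 -0.059] z [ 0.059 -0.033  0.998]
['scene'] [ 0.71 -2.64 -3.05 -8.21 -9.35 -5.63] 5.09 edge in rail mm [-23.9 -18.4 232.9] axis [ 0.982 -0.098  0.164] z [-0.148  0.158  0.976]
['top'] [22.71  1.5  -7.41 10.06 -2.67 -0.18] 11.52 edge in rail mm [4.000e-01 2.000e-01 2.117e+02] axis [ 0.999 -0.004  0.049] z [-0.049 -0.175  0.983]
```

The scene and top outlines probably miss the blade steel. I'll replace them with a colour mask (blue handle, unsaturated steel) near the expected silhouette.

```bash
python3 - <<'E'
s=open('fit.py').read()
s=s.replace("        obs.append(","""        if n!='wrist':
            hsv=cv2.cvtColor(im,cv2.COLOR_RGB2HSV);roi=cv2.dilate((sil(c,g,B)>.3).astype(np.uint8),np.ones((19,19)))>0
            col=(((hsv[...,0]>100)&(hsv[...,0]<130)&(hsv[...,1]>100))|((hsv[...,1]<70)&(hsv[...,2]>70)))&roi
            k,lab,stt,_=cv2.connectedComponentsWithStats(col.astype(np.uint8));j=1+np.argmax(stt[1:,4])
            print(n,'net',m.sum(),'colour',stt[1:,4].tolist(),'model',int((sil(c,g,B)>.5).sum()));m=lab==j
        obs.append(""")
open('fit.py','w').write(s)
E
python3 runfit.py
python3 - <<'E'
from fit import *
import pickle
v,g,B,st=pickle.load(open('fit.pkl','rb'));T=[]
_,_,_,obs=measure()
for n,c,m,rows,im in obs[1:]:
    im=im[:,:,::-1].copy();u=proj(c,g+B@np.array([.046,0,0]))[0].astype(int);x,y=u-[50,37]
    a=im.copy();o,Rm=pose(v,g,B)
    for P in PARTS:cv2.polylines(a,[cv2.convexHull(np.round(proj(c,o+P@Rm.T)*16).astype(np.int32))],1,(0,255,0),1,shift=4)
    b=im.copy();b[m]=(0,0,255)
    T.append(np.hstack([cv2.resize(k[y:y+75,x:x+100],(400,300),interpolation=cv2.INTER_NEAREST) for k in(a,im)]))
cv2.imwrite('pics/last.png',np.vstack(T))
E
```

```text
wrist dist [17.6] [0.96]
scene dist [194.5   5.7] [0.75, 0.62]
scene net 570 colour [1, 819, 36] model 775
top dist [165.9   9.4] [0.87, 0.59]
top net 311 colour [326, 14, 10, 4, 289, 4, 2, 1, 9, 1] model 632
[12503, 819, 326] 22.227786596322538
['wrist', 'scene', 'top'] [-5.28 -0.33  0.88  3.59  2.72  0.34] 19.96 edge in rail mm [-28.    0.6 206. ] axis [ 0.999  0.006 -0.046] z [ 0.046 -0.062  0.997]
['wrist'] [-2.47 -0.48 -5.6   2.9   2.57  0.46] 0.72 edge in rail mm [-25.1   0.7 199.9] axis [ 0.999  0.008 -0.043] z [ 0.043 -0.05   0.998]
['scene'] [-19.44   0.84   4.68  -2.71   4.02   0.26] 6.08 edge in rail mm [-42.4   1.3 206.5] axis [ 0.998  0.005 -0.068] z [0.068 0.047 0.997]
['top'] [17.17  2.95 -5.35  9.77 -1.63 -1.42] 10.24 edge in rail mm [ -5.3  -0.3 211. ] axis [ 0.999 -0.024  0.03 ] z [-0.034 -0.169  0.985]
wrist dist [17.1] [0.88]
scene dist [195.3   0.6] [0.75, 0.6]
scene net 540 colour [2, 819, 36] model 775
top dist [165.7   8.6] [0.81, 0.67]
top net 290 colour [624, 1, 14, 4, 4, 1, 1, 8, 1] model 629
```

>>> {"op": "carry_out", "data": {
  "rows": [
    [-0.007,0,0.027,0,0,0],
    [-0.014,-0.001,0.053,0,0,0],
    [-0.021,-0.001,0.08,0,0,0],
    [-0.0286,-0.001,0.107,0,0,0],
    [-0.0286,-0.001,0.107,0,0,0],
    [-0.0286,-0.001,0.107,0,0,0],
    [-0.0286,-0.001,0.107,0,0,0]
  ]
}}

```text
t: 9.88
tool_pos: [0.4961, 0.177, 0.0873]
orientation: [-3.097, -0.152, -0.415]
force: [-0.1, 1.4, -0.9]
opening: 0.0247
gripper_force: 40.0
```

```bash
python3 runfit.py
python3 - <<'E'
from fit import *
import pickle
v,g,B,st=pickle.load(open('fit.pkl','rb'));T=[]
print(st['tool_pos'])
for n in('scene','top'):
    c=cam(n);im=robot.read_camera(n)[:,:,::-1].copy();u=proj(c,g+B@np.array([.066,0,0]))[0].astype(int);x,y=u-[50,37];print(n,x,y)
    o,Rm=pose(v,g,B)
    def big(k):return cv2.resize(k[y:y+75,x:x+100],(400,300),interpolation=cv2.INTER_CUBIC)
    a=big(im).copy()
    for P in PARTS:cv2.polylines(a,[cv2.convexHull(np.round((proj(c,o+P@Rm.T)-[x,y]+.5)*4*16).astype(np.int32))],1,(0,255,0),1,shift=4)
    T.append(np.hstack([a,big(im)]))
cv2.imwrite('pics/last.png',np.vstack(T))
E
```

```text
wrist dist [ 15.  317.4] [0.73, 0.2]
scene dist [  3.7 180.7] [0.84, 0.76]
scene net 417 colour [34, 684, 1] model 677
top dist [157.3  12.9] [0.81, 0.68]
top net 235 colour [299, 1, 13, 310, 3, 1, 1, 1, 1, 1, 1, 7] model 552
[12843, 684, 310] 40.238397769240194
['wrist', 'scene', 'top'] [-7.72 -0.1   0.3   3.37  1.57  0.11] 37.4 edge in rail mm [-28.8   1.7  99.8] axis [ 1.     0.003 -0.023] z [ 0.023 -0.059  0.998]
['wrist'] [-3.43 -0.4  -1.82  2.34  2.92  0.3 ] 0.45 edge in rail mm [-24.7   1.8  94.3] axis [ 0.999  0.006 -0.046] z [ 0.047 -0.041  0.998]
['scene'] [-16.71   1.2    0.18  -0.73   1.67   0.4 ] 3.54 edge in rail mm [-37.8   3.5  99.4] axis [ 1.     0.008 -0.025] z [0.025 0.012 1.   ]
['top'] [-47.55  25.27  10.51  -3.88  56.15  12.64] 12.84 edge in rail mm [-136.7   43.8   -6.5] axis [ 0.547  0.123 -0.828] z [0.791 0.248 0.559]
[0.49612693 0.17698998 0.0872915 ]
scene 341 119
top 184 154
```

View pics/last.png

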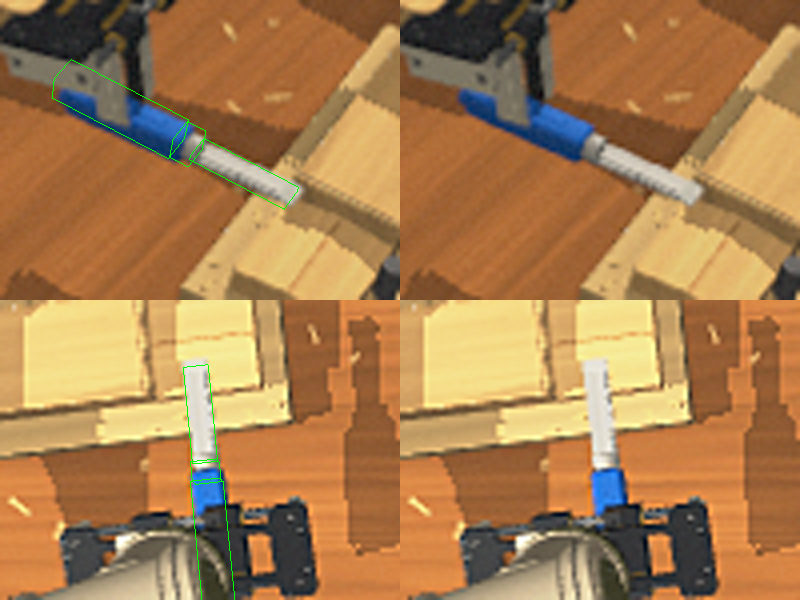

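The picture shows the blade over the lap. In the scene crop the tip is at about (696,194), and in the top crop at about (595,361). Gripper occlusion biased the joint fit, so I'll use the wrist silhouette together with the tip and collar points picked from the two views.

```bash
cat > f2.py <<'E'
from fit import *
q=np.load('pq.npy')[1];st,g,B,obs=measure();obs=obs[:1]
off={'scene':(341,119),'top':(184,154)}
pts=[('scene',(.146,-.010,-.002),(290,204)),('scene',(.146,.010,-.002),(303,185)),('top',(.146,.010,-.002),(183,61)),('top',(.146,-.010,-.002),(207,60)),
('scene',(.066,-.010,.0025),(197,157)),('top',(.054,.012,.011),(192,170)),('top',(.054,-.012,.011),(222,169))]
def pr(v):
    o,Rm=pose(v,g,B)
    return np.array([proj(cam(n),o+Rm@np.array(P))[0]-(np.array(u)/4-.5+off[n]) for n,P,u in pts])
def tot(v,w=1): return 10*w*cost(v,g,B,obs)+(pr(v)**2).sum()/.5
cr=np.array([[np.cos(q[2]),-np.sin(q[2]),0],[np.sin(q[2]),np.cos(q[2]),0],[0,0,1]])
for w in(1,.2,.02):
    r=minimize(tot,np.zeros(6),args=(w,),method='Nelder-Mead',options=dict(maxiter=900,initial_simplex=np.vstack([np.zeros(6),np.diag([6,2,4,2,4,2])])))
    o,Rm=pose(r.x,g,B);e=o+Rm@[.146,0,-.0025]
    print(w,r.x.round(2),round(r.fun,1),round(cost(r.x,g,B,obs),2),'edge',(cr.T@(e-[q[0],q[1],0])*1e3).round(1),'axis deg',np.degrees(cr.T@Rm[:,0])[1:].round(1),'roll',np.degrees(cr.T@Rm[:,2])[1].round(1))
    print((pr(r.x)*1).round(1).tolist())
E
python3 f2.py
```

```text
wrist dist [16.6] [0.83]
scene dist [  1.8  81.6 180.6] [0.91, 0.69, 0.67]
scene net 448 colour [3, 714] model 681
top dist [157.8   7.9 130.3] [0.92, 0.76, 0.45]
top net 271 colour [291, 2, 13, 5, 3, 1, 296, 3, 2, 1, 2, 5] model 549
1 [-2.48 -0.38 -3.76  2.95 -2.78  0.31] 21.0 1.48 edge [-24.7   1.7 104.7] axis deg [0.3 2.9] roll -3.0
[[0.0, 0.6], [-0.0, 0.9], [-0.2, 0.3], [-0.2, -0.1], [-0.7, 0.3], [-0.5, 0.6], [-0.7, -0.0]]Traceback (most recent call last):
  File "f2.py", line 12, in <module>
    r=minimize(tot,np.zeros(6),args=(w,),method='Nelder-Mead',options=dict(maxiter=900,initial_simplex=np.vstack([np.zeros(6),np.diag([6,2,4,2,4,2])])))
    res = _minimize_neldermead(fun, x0, args, callback, bounds=bounds,
                               **options)
    fxr = func(xr)
    fx = function(np.copy(x), *(wrapper_args + args))
  File "f2.py", line 9, in tot
    def tot(v,w=1): return 10*w*cost(v,g,B,obs)+(pr(v)**2).sum()/.5
                                                 ~~^^^
  File "f2.py", line 8, in pr
    return np.array([proj(cam(n),o+Rm@np.array(P))[0]-(np.array(u)/4-.5+off[n]) for n,P,u in pts])
                          ~~~^^^
  File "h.py", line 6, in cam
    m=robot.camera_model(n)
ValueError: time passes only in moves, steps and waits
```

```bash
cat > f3.py <<'E'
from fit import *
q=np.load('pq.npy')[1]
CM={}
st,g,B,obs=measure()
F=[box(.03,.054,.0125,-.0115,.0115),box(.054,.066,.0108,-.0108,.0108),box(.066,.142,.010,-.0025,.0025),np.array([(.146,b,-.0025) for b in(-.01,.01)]+[(.142,b,-.0025) for b in(-.01,.01)]+[(.142,b,.0025) for b in(-.01,.01)])]
W=box(.036,.17,.02,-.012,.012)
O=[]
for n,c,m,rows,im in obs:
    if n=='wrist': O.append((n,c,m.astype(np.float32),None));continue
    hsv=cv2.cvtColor(im,cv2.COLOR_RGB2HSV)
    col=((hsv[...,0]>100)&(hsv[...,0]<130)&(hsv[...,1]>100))|((hsv[...,1]<75)&(hsv[...,2]>40))
    reg=np.zeros((400,640),np.uint8);cv2.fillConvexPoly(reg,cv2.convexHull(proj(c,g+W@B.T).astype(np.int32)),1)
    print(n,'mask',int((col&(reg>0)).sum()),'reg',int(reg.sum()));O.append((n,c,col.astype(np.float32),reg>0))
def C1(v,sel):
    o,Rm=pose(v,g,B);t=0
    for n,c,m,reg in O:
        if n not in sel: continue
        if n=='wrist': d=((sil(c,o,Rm)-cv2.GaussianBlur(m,(0,0),1.2))[:230]**2).sum()/30
        else:
            s=np.zeros((400,640),np.uint8)
            for P in F: cv2.fillConvexPoly(s,cv2.convexHull(np.round(proj(c,o+P@Rm.T)*16).astype(np.int32)),255,shift=4,lineType=cv2.LINE_AA)
            d=((cv2.GaussianBlur(s/255.,(0,0),.8)-cv2.GaussianBlur(m,(0,0),.8))[reg]**2).sum()
        t+=d
    return t+.1*((np.array(v)/[8,2,3,2,3,2])**2).sum()
cr=np.array([[np.cos(q[2]),-np.sin(q[2]),0],[np.sin(q[2]),np.cos(q[2]),0],[0,0,1]])
for sel in (['wrist','scene','top'],['scene','top'],['scene'],['wrist','scene']):
    r=minimize(C1,np.zeros(6),args=(sel,),method='Nelder-Mead',options=dict(maxiter=600,initial_simplex=np.vstack([np.zeros(6),np.diag([6,2,4,2,4,2])])-[2,0,1,0,1,0]))
    o,Rm=pose(r.x,g,B);e=o+Rm@[.146,0,-.0025]
    print(sel,r.x.round(2),round(C1(np.zeros(6),sel),1),round(r.fun,1),'edge',(cr.T@(e-[q[0],q[1],0])*1e3).round(1),'axis deg',np.degrees(cr.T@Rm[:,0])[1:].round(1),'roll',np.degrees(cr.T@Rm[:,2])[1].round(1))
for P in(-4,-2,0,2,4):
    f=lambda u:C1([u[0],u[1],u[2],u[3],P,u[4]],['wrist','scene','top'])
    r=minimize(f,[-3,0,-1,1,0],method='Nelder-Mead',options=dict(maxiter=400));print(P,round(r.fun,2),r.x.round(1))
E
python3 f3.py
```

```text
wrist dist [16.7] [0.91]
scene dist [  3.6 180.3] [0.87, 0.81]
scene net 432 colour [1, 1, 32, 688] model 677
top dist [159.1  10. ] [0.94, 0.56]
top net 229 colour [291, 2, 13, 6, 5, 300, 1, 2, 1, 2, 5] model 551
scene mask 268 reg 799
top mask 219 reg 642
['wrist', 'scene', 'top'] [-6.4  -0.35 -0.11  1.68 -0.69  0.2 ] 68.2 48.1 edge [-28.7   1.3 102.7] axis deg [0.2 0.8] roll -1.7
['scene', 'top'] [-6.57 -0.87 -0.64  1.43 -1.45  0.05] 61.2 42.4 edge [-28.8   0.4 104.1] axis deg [0.1 1.5] roll -1.4
['scene'] [-10.75  -0.24  -2.75 -11.59   0.98   3.07] 39.7 19.6 edge [-33.3   8.2  95.9] axis deg [ 3.1 -0.9] roll 11.5
['wrist', 'scene'] [-7.16 -0.84 -0.21  0.71 -0.31  0.55] 46.7 29.4 edge [-29.4   1.7 101.7] axis deg [0.6 0.4] roll -0.7
-4 55.86 [-9.9 -0.  -5.6 -1.1 -0. ]
-2 57.08 [-3.1  0.  -1.   1.   0. ]
0 56.07 [-3.2  0.  -1.   1.  -0. ]
2 77.23 [-3.3  0.  -0.9  1.   0. ]
4 63.38 [-6.6  0.   5.7  4.2 -0. ]
```

All the fits that include the wrist or both outside views agree within about 1–2° on level and square. The edge is near rail x -26, y 1.5, z 102 mm, so it needs to go about 31 mm down, 3 mm forward and 1.5 mm right.

>>> {"op": "carry_out", "data": {
  "rows": [
    [-0.001,0.0005,0.006,0,0,0],
    [-0.002,0.001,0.012,0,0,0],
    [-0.003,0.0015,0.019,0,0,0],
    [-0.004,0.0015,0.026,0,0,0],
    [-0.005,0.0015,0.031,0,0,0],
    [-0.005,0.0015,0.031,0,0,0],
    [-0.005,0.0015,0.031,0,0,0],
    [-0.005,0.0015,0.031,0,0,0],
    [-0.005,0.0015,0.031,0,0,0],
    [-0.005,0.0015,0.031,0,0,0]
  ]
}}

```text
t: 12.12
tool_pos: [0.4983, 0.1755, 0.0543]
orientation: [-3.098, -0.152, -0.411]
force: [0.5, -0.4, -1.3]
opening: 0.0243
gripper_force: 40.0
```

```bash
python3 f3.py; python3 - <<'E'
from h import *
q=np.load('pq.npy')[1];st=robot.read_state()
R=Ro.from_rotvec(st['orientation']).as_matrix();g=st['tool_pos']-.0188*R[:,2]
c,s=np.cos(q[2]),np.sin(q[2]);d=g-[q[0],q[1],0]
print('grasp in rail',c*d[0]+s*d[1],-s*d[0]+c*d[1],d[2],st['force'],st['dq'].round(3),st['t'],st['gripper_force'])
G=down(q[2])@Ro.from_euler('y',15,degrees=True).as_matrix();print(togo(st['tool_pos'],G)[1])
E
```

```text
wrist dist [15.6] [0.86]
scene dist [ 52.1  92.4 251.8   2.4] [0.69, 0.61, 0.58, 0.49]
scene net 481 colour [34, 2, 5, 639] model 663
top dist [157.2   9.9] [0.7, 0.5]
top net 263 colour [277, 3, 14, 11, 1, 294, 3, 2, 1, 3, 1, 4, 1] model 532
scene mask 248 reg 747
top mask 212 reg 598
['wrist', 'scene', 'top'] [-6.45 -1.17 -0.01  1.01 -0.48  0.62] 68.1 45.7 edge [-25.3   0.1  71.4] axis deg [0.7 0.6] roll -1.0
['scene', 'top'] [-6.2  -0.65 -0.9   1.9  -1.85 -0.21] 60.9 41.7 edge [-25.1  -1.5  74. ] axis deg [-0.2  2. ] roll -1.9
['scene'] [-10.08   0.36  -3.36   0.04   0.46   1.98] 42.3 24.2 edge [-29.    5.1  65.6] axis deg [ 2.  -0.4] roll -0.0
['wrist', 'scene'] [-7.51 -1.23 -0.18  0.72 -0.46  0.65] 49.5 29.9 edge [-26.4   0.1  71.1] axis deg [0.7 0.6] roll -0.7
-4 74.16 [-3.3  0.  -1.1  1.  -0. ]
-2 55.15 [-3.   0.  -1.1  1.   0. ]
0 55.29 [-3.  0. -1.  1. -0.]
2 73.92 [-3.1 -0.  -1.   1.  -0. ]
4 60.25 [-8.3 -0.   6.5  2.3  0. ]
grasp in rail -0.1649499354094178 -0.0004539903030459959 0.07224255549702245 [-0.1116933  -0.00969736 -0.90934069] [-0.     0.001  0.    -0.001 -0.002 -0.001] 12.425 39.9828314781189
[-0.01 -0.1   0.03]
```

The edge is near x -24, y 0, z 71 mm in the rail frame, about 2 cm above the lap. The chisel is level, steady and touching nothing, so I'm handing in.

```bash
python3 -c "
from plant import robot
print(robot.close_job())"
```

```text
the job is handed in; nothing more can be done
None
```

The job is handed in, with no verdict returned: the blue chisel is held steady, by measurement about 2 cm above the robot's side of the lap, near midway along it, level and square to within about 2°, with only its own weight showing on the wrist force.

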